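# Tip the brass blank into the engraving fixture and flip the keeper over it

## Robot

A 6-joint arm with a two-finger parallel gripper is mounted at the origin on the work surface. World frame = base frame: x ahead of the robot, y to its left, z up, the work surface at z = 0. Lengths are in mm, angles in degrees, forces in N, time in s.
With the tool pointing down it reaches from about 350 to 850 mm from the base axis. Payload 8.1 kg.
Tool frame: the origin (TCP) lies between the finger pads; the fingertips stand 22 mm ahead of it and the grasp point (between the pads) lies 3 mm ahead of it; z points along the fingers, y is the direction in which the jaws open and shut (so a half turn about z gives the same grasp; the last joint's range is limited). The gripper opens to 85 mm and grips with 20 to 120 N. Pads are 22 mm wide; open, the fingers measure 114 mm over their backs; the gripper's body (76 mm by 85 mm) begins 54 mm behind the grasp point. The pads swing forward as they close: fully open they stand 13 mm farther back than shut.
Start: joints at [63.805, 7.471, 85.268, -0, 87.261, -4.893], TCP at [217.955, 559.018, 253.292] pointing down, gripper open.
Joint ranges: [-169.43, 169.43], [-51.17, 129.36], [1.28, 143.12], [-76.62, 256.62], [0, 156.53], [-152.29, 152.29]. Speed limits (degrees/s): [136.94, 136.94, 159.86, 180, 180, 180].

## Interface

Orientations are given as [roll, pitch, yaw] about the fixed x, y, z axes, in that order (R = Rz(yaw) Ry(pitch) Rx(roll)).
In Python, from bench import r gives the robot as it stands.
- The arm moves only by the tool drive_tool, never from a script. Its argument "moves" is a list of rows, each a list of 2 entries, a list of its own where there are three numbers: the shift along the world's x, y, z in mm, then the turn about the world's z in degrees. A call has exactly 8 rows; each row is the pose to reach, as a shift and turn from the pose commanded when the call began; what a row does not reach only later rows make up. A row lasts 1/12 s, in which the tool goes at most 41.7 mm and 7.16 degrees, less where a joint would pass 70% of its speed; a pose out of reach is approached as far as the arm can. A call with a gripper value outside its range is refused whole. "fingers" is the finger opening in mm, from 0 to 85.4, set as the call begins (left out, the last holds). The fingers move at their own pace and stop on an object; "squeeze" is the grip in N (left out, the last holds). Time passes only in rows, so rows that repeat a pose let the fingers close, or fill a call up. It gives the time, the measured TCP pose, the force and the opening at its end, in the units of the state.
- r.sense(): the state, without advancing time (a new reading comes with each control period).
- r.snapshot(name): name is "side" or "top" or "wrist"; returns a dict with "pixels" (384x512x3 uint8, red, green, blue), "camera_matrix" (3x3 intrinsics, pixels), "k1" (the pictures are not rectified: a ray, as slopes to the right and down, at radius r is drawn at 1 + k1 r^2 times it, then the intrinsics apply), "xyz" and "orientation" of the camera in the world. Camera axes: x right, y down, z forward; pixel columns grow to the right and rows downward; lengths in mm; the calibration is good to about 2 mm. A picture is of the moment at which its call begins. There is no depth.
- r.hand_in(): hands the job in, once; it reports no verdict.
The state is a dict: "time": time; "joint_pos": joint angles; "qd": joint speeds; "joint_efforts": joint torques, N m; "tool_pos": TCP position; "tcp_rot": TCP orientation; "ft_force": force on the tool from outside, world axes, zero at the start; "wrist_torque": the same for the moment, N m; "finger_gap": finger opening in mm.
Only numpy, scipy, OpenCV 4.12 (cv2) and the standard library are available. Lean on these libraries where they do the work, as an engineer would, in place of code of your own. Each camera call takes 0.05 s, during which the arm holds its last target.

## Task

Load the engraving fixture by pushing alone, lifting nothing: push the standing brass blank over towards the blue stop to lie flat between the rails with its engraved face up, then push it along the rails until its end is flush against the stop. Then flip the red-tipped keeper arm over and push it fully down over the blank. Leave the jar, the tin, the metal case and the cork where they are.

Things in the scene. Friction and masses are not known exactly. Their poses are not given: they have to be found in the camera images.
- fixture: Fixed engraving fixture: dark steel base 230 (x) x 110 (y) mm, origin at the centre of its underside, x axis along the rails towards the stop; place and heading vary. Black rubber bed 50 mm wide, top at z = 12 mm, from x = -115 to +90. Steel rails on both sides of it (y = +-25 to +-33), tops at z = 20. The keeper's hinge ears on the -y side reach z = 46.
- stop (a point): Middle of the lower edge of the blue stop's face, at bed height: x = +90, y = 0, z = 12 mm in the fixture's frame. The stop is 66 mm wide, its top 18 mm above the bed.
- blank: Loose brass block 24 (x) x 44 (y) x 80 (z) mm, about 0.7 kg, standing on its end on the bed, axes about those of the fixture. Origin at the centre of its foot, z up its length. Its engraved face (dark lines) is -x, turned away from the stop: tipped towards the stop, this face comes up. Low pushes slide it; a push near its top tips it, and past about 17 degrees it falls by itself.
- blank_mid (a point): Centre of the blank (12 mm above the bed when it lies flat).
- blank_top (a point): Centre of the end of the blank that is its top at the start; when the blank lies tipped over, this end faces the stop. The other end is 80 mm back from it.
- keeper (a joint): Angle of the hinged keeper arm, rad: 0 = fully down, level across the blank (end stop); 1.57 = upright; at the start 1.95 to 2.35, leaning outwards from the bed. Stiff hinge: it stays where it is left; about 1 N at the tip moves it. It turns about the fixture's x axis, so its tip swings across the rails.
- keeper_tip (a point): Middle of the free end of the keeper arm (aluminium bar with red plastic end, 20 mm wide, 7 mm thick), 62 mm from its hinge line, which runs along the fixture's x at y = -40, z = 40 mm of the fixture; the arm is at x = 55. Fully down its top is at z = 43.5 and its underside at 36.5 mm, 0.5 mm above the blank lying on the bed.
- jar_mid (a point): Glass jar with black lid, bystander: 60 mm across, 75 mm tall; its centre.
- tin_mid (a point): Small round brass tin, bystander: 41 mm across, 28 mm tall; its centre.
- case_mid (a point): Flat metal case, bystander: 65 x 50 x 16 mm; its centre.
- cork_mid (a point): Cork block, bystander: 45 x 20 x 18 mm; its centre.
There are look-alikes about, which are no part of the job. What is shaped like the blank but green, pink or purple is not meant.

How it is judged (in metres and radians):
On the way, in this order (a step that is already met when the one before it is completed fails the run):
1. the blank lies flat on the bed, engraved face up (angle between blank's own x axis and vertical above 3.05 rad and z of blank_mid in the frame of fixture below 0.028 m), for 0.2 s.
2. the blank lies against the stop (all of step 1 and x of blank_top in the frame of fixture above 0.087 m and angle between the z axis of blank and the x axis of fixture, either way round below 0.06 rad), for 0.2 s.
3. the keeper is down over the blank (value of joint keeper below 0.1 rad), for 0.2 s.
At the end, for the whole second after the job is handed in: The blank lies flat on the bed, engraved face up (within 5 degrees), its leading end within 3 mm of the stop and square to it within 3.4 degrees, at rest; the keeper is down (joint below 0.1 rad); jar, tin, case and cork within 15 mm of where they started (all of step 2 and value of joint keeper below 0.1 rad and linear speed of blank below 0.01 m/s and distance of each of jar_mid, tin_mid, case_mid, cork_mid from where it was at the start of the episode below 0.015 m); the robot touches nothing.
It fails at once if the blank is lifted: its centre more than 20 mm higher than when it stands on end, or 15 mm higher than when it lies flat (z of blank_mid in the frame of fixture above 0.072 m or (angle between blank's own x axis and vertical above 2.95 rad and z of blank_mid in the frame of fixture above 0.039 m)).
It fails at once if the glass jar is pushed more than 15 mm away or lifted (distance of jar_mid from where it was at the start of the episode above 0.015 m).
It fails at once if the brass tin is pushed more than 15 mm away or lifted (distance of tin_mid from where it was at the start of the episode above 0.015 m).
It fails at once if the metal case is pushed more than 15 mm away or lifted (distance of case_mid from where it was at the start of the episode above 0.015 m).
It fails at once if the cork is pushed more than 15 mm away or lifted (distance of cork_mid from where it was at the start of the episode above 0.015 m).
It also fails if it takes over 58 s, if anything falls off the work surface, if the arm or the gripper's body presses on something with over 40 N, if the wrist force passes 120 N, or if a joint passes its speed limit or range.

## Working session

There is one attempt and no reset: what is moved stays moved. The work goes in short steps, Python scripts to look and compute and a tool call to move; the robot and the scene stay as the last step left them, time stands still between calls to the robot, and variables do not carry over. Pictures are saved under pics/ and viewed, and the job is handed in when it is done.

Besides the shell and the picture viewer there is one more tool, called after ">>>" as name(argument=value, ...) on one line, values as JSON. drive_tool: Moves the arm, as the interface text tells. Its arguments: {"type":"object","properties":{"moves":{"type":"array","items":{"type":"array"}},"fingers":{"type":"number"},"squeeze":{"type":"number"}},"required":["moves"]}

```bash
mkdir -p pics; ls
cat > h.py <<'E'
import numpy as np, cv2
from bench import r
from scipy.spatial.transform import Rotation as R
import pickle
def snap(name,fn):
    s=r.snapshot(name); pickle.dump(s,open('pics/'+fn+'.pkl','wb'))
    cv2.imwrite('pics/'+fn+'.png',cv2.cvtColor(np.asarray(s['pixels'],dtype=np.uint8),cv2.COLOR_RGB2BGR)); return s
def load(fn): return pickle.load(open('pics/'+fn+'.pkl','rb'))
E
python3 - <<'E'
from h import *
for n in ['side','top','wrist']:
    s=snap(n,n+'0'); print(n,s['camera_matrix'],s['k1'],s['xyz'],s['orientation'])
print(r.sense())
E
```

```text
pics
side [[373.89700616   0.         252.7062493 ]
 [  0.         373.89700616 197.02672775]
 [  0.           0.           1.        ]] -0.018831713603311744 [125.73557671 446.94811178 445.62877736] [-122.0003195    -0.16328558 -132.93942816]
top [[359.01944601   0.         255.66288071]
 [  0.         359.01944601 192.60124217]
 [  0.           0.           1.        ]] -0.07120786030092667 [447.12641249  46.6435666  733.27548756] [-172.62883793   -0.22904848  -89.61364121]
wrist [[290.72054685   0.         257.47644509]
 [  0.         290.72054685 188.74881692]
 [  0.           0.           1.        ]] -0.010572739643938601 [151.26755964 584.38570733 374.09792588] [1.63657331e+02 1.27546683e-01 6.87418898e+01]
{'time': 0.15, 'joint_pos': array([ 6.38059814e+01,  7.50683702e+00,  8.53167204e+01, -5.42816758e-04,
        8.72611757e+01, -4.89272112e+00]), 'qd': array([ 0.01956639, -0.08233687, -0.04554477,  0.01868765,  0.07576742,
       -0.03696594]), 'joint_efforts': array([-5.67502811e-04, -5.70063865e+01, -5.01158416e+01, -3.08364624e-04,
        9.45021777e-03,  2.64325223e-05]), 'tool_pos': array([217.76393164, 558.65540864, 252.45098417]), 'tcp_rot': array([-1.79915529e+02, -6.68673548e-03,  1.58698724e+02]), 'ft_force': array([ 0.1275379 ,  0.30736725, -0.56448818]), 'wrist_torque': array([-0.06044025, -0.0136699 ,  0.00055233]), 'finger_gap': 85.41558620508506}
```

View pics/top0.png

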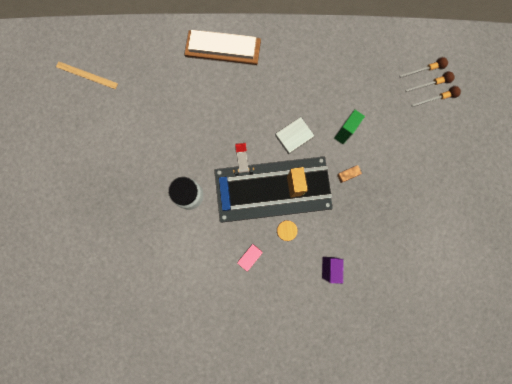

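View pics/side0.png

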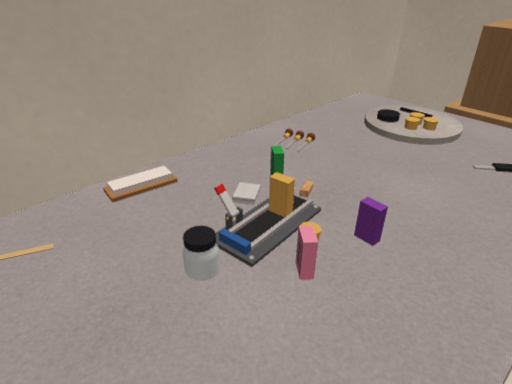

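```bash
cat >> h.py <<'E'
def ray(s,uv):
    uv=np.atleast_2d(uv).astype(float); K=s['camera_matrix']
    p=cv2.undistortPoints(uv.reshape(-1,1,2),K,np.array([s['k1'],0,0,0,0.]))[:,0]
    d=np.c_[p,np.ones(len(p))]@R.from_euler('xyz',s['orientation'],degrees=True).as_matrix().T
    return np.array(s['xyz']),d
def onz(s,uv,z):
    c,d=ray(s,uv); return c+d*((z-c[2])/d[:,2])[:,None]
def proj(s,X):
    X=np.atleast_2d(X).astype(float); Rm=R.from_euler('xyz',s['orientation'],degrees=True).as_matrix()
    p=(X-np.array(s['xyz']))@Rm; a=p[:,:2]/p[:,2:]; r2=(a**2).sum(1,keepdims=True)
    a=a*(1+s['k1']*r2); K=s['camera_matrix']; return a*[K[0,0],K[1,1]]+[K[0,2],K[1,2]]
def crop(fn,x0,y0,x1,y1,k,out):
    im=cv2.imread('pics/'+fn+'.png')[y0:y1,x0:x1]; cv2.imwrite('pics/'+out+'.png',cv2.resize(im,None,fx=k,fy=k,interpolation=cv2.INTER_CUBIC))
E
python3 - <<'E'
from h import *
crop('top0',205,130,345,230,5,'c1')
crop('side0',170,140,340,290,4,'c2')
t=load('top0');s=load('side0')
for n in('top0','side0'):
    im=load(n)['pixels'];hsv=cv2.cvtColor(np.asarray(im,np.uint8),cv2.COLOR_RGB2HSV)
    for name,lo,hi in [('blue',(100,120,40),(125,255,255)),('orange',(12,150,100),(28,255,255)),('red',(0,180,80),(4,255,255))]:
        m=cv2.inRange(hsv,lo,hi)
        cs,_=cv2.findContours(m,cv2.RETR_EXTERNAL,cv2.CHAIN_APPROX_NONE)
        for c in cs:
            if cv2.contourArea(c)>25: print(n,name,cv2.contourArea(c),cv2.boundingRect(c),cv2.boxPoints(cv2.minAreaRect(c)).round(1).tolist())
E
```

```text
top0 blue 248.5 (219, 177, 12, 34) [[218.39999389648438, 177.1999969482422], [227.10000610351562, 176.1999969482422], [230.8000030517578, 209.5], [222.0, 210.39999389648438]]
top0 orange 253.0 (278, 221, 18, 20) [[278.0, 221.0], [295.0, 221.0], [295.0, 240.0], [278.0, 240.0]]
top0 orange 289.0 (291, 168, 17, 25) [[290.20001220703125, 169.0], [303.6000061035156, 166.6999969482422], [307.6000061035156, 190.89999389648438], [294.20001220703125, 193.10000610351562]]
top0 orange 33.5 (442, 91, 9, 7) [[441.6000061035156, 92.5999984741211], [449.6000061035156, 90.5999984741211], [450.8999938964844, 95.80000305175781], [442.8999938964844, 97.80000305175781]]
top0 orange 34.0 (435, 77, 10, 7) [[434.8999938964844, 78.5], [443.6000061035156, 76.4000015258789], [444.79998779296875, 81.30000305175781], [436.1000061035156, 83.5]]
top0 orange 34.5 (429, 62, 10, 7) [[428.79998779296875, 64.4000015258789], [437.20001220703125, 61.599998474121094], [438.8999938964844, 66.69999694824219], [430.5, 69.5]]
top0 orange 208.5 (185, 39, 75, 25) [[184.8000030517578, 54.599998474121094], [187.60000610351562, 3
[... 523 characters left out ...]
ge 125.5 (104, 176, 73, 23) [[104.0, 188.0], [175.1999969482422, 175.60000610351562], [177.1999969482422, 187.1999969482422], [106.0, 199.60000610351562]]
side0 orange 821.0 (270, 172, 24, 45) [[270.0, 172.0], [293.0, 172.0], [293.0, 216.0], [270.0, 216.0]]
side0 orange 109.0 (424, 117, 14, 12) [[423.79998779296875, 127.69999694824219], [425.20001220703125, 116.30000305175781], [437.3999938964844, 117.80000305175781], [436.0, 129.1999969482422]]
side0 orange 187.0 (406, 112, 19, 17) [[406.0, 112.0], [424.0, 112.0], [424.0, 128.0], [406.0, 128.0]]
side0 red 43.5 (215, 185, 10, 9) [[214.8000030517578, 187.60000610351562], [222.0, 184.0], [225.0, 190.0], [217.8000030517578, 193.60000610351562]]
```

View pics/c1.png

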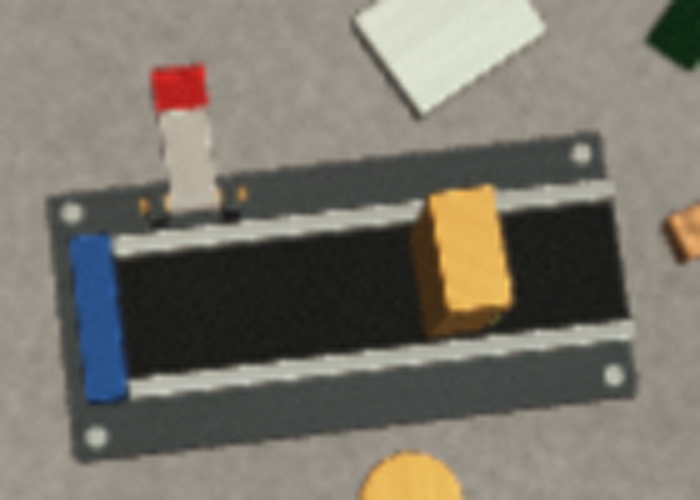

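View pics/c2.png

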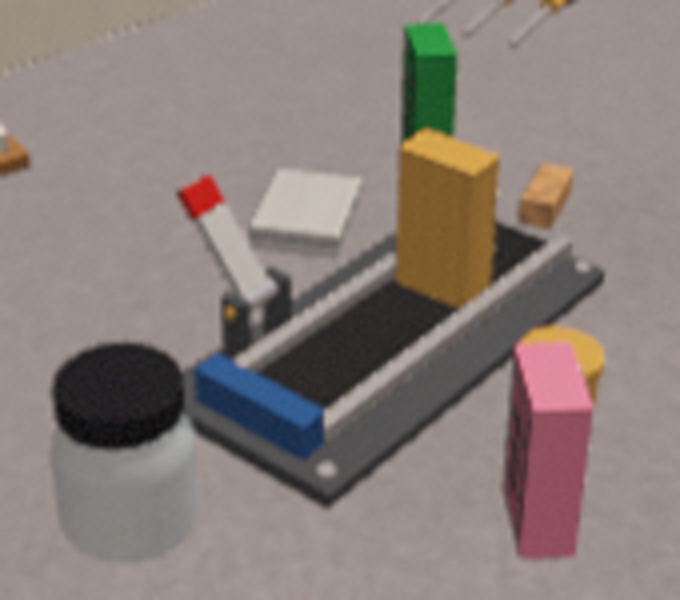

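Run:
```python
from h import *
t=load('top0');s=load('side0')
def P(l): return np.array(l)/5+[205,130]-0.4
np.set_printoptions(precision=1,suppress=True)
b=onz(t,P([(48,197),(600,131),(636,397),(77,461)]),8)
print('base',b, np.linalg.norm(b-np.roll(b,-1,0),axis=1))
st=onz(t,P([(108,235),(128,398),(87,403),(70,236)]),30);print('stop top',st,np.linalg.norm(st-np.roll(st,-1,0),axis=1))
rl=onz(t,P([(115,238),(612,181),(613,197),(118,254),(130,383),(633,322),(634,338),(130,396)]),20);print('rails',rl)
bt=onz(t,P([(430,190),(494,186),(512,302),(447,313)]),92);print('blank top',bt,bt.mean(0),np.linalg.norm(bt-np.roll(bt,-1,0),axis=1))
# side check
def S(l): return np.array(l)/4+[170,140]-0.4
print('blank top side',onz(s,S([(428,130),(498,158),(468,176),(399,148)]),92))
print('stop side',onz(s,S([(217,355),(325,408)]),30))
print('base side', onz(s,S([(605,270),(328,497),(190,410)]),8))
# obstacles
for n,uv,z in [('jar',(183,191),75),('tin',(287.5,231),28),('case',(295,135),16),('cork',(350,174),18),('green',(353,122),80),('pink',(251,258),80),('purple',(336,271),80)]: print(n,onz(t,[uv],z))
```

```text
base [[ 589.3  130.     8. ]
 [ 618.9  -98.     8. ]
 [ 508.5 -110.7    8. ]
 [ 481.1  115.9    8. ]] [229.9 111.2 228.3 109.1]
stop top [[569.8 103.2  30. ]
 [504.9  94.2  30. ]
 [502.8 110.3  30. ]
 [569.3 118.3  30. ]] [65.5 16.2 66.9 15.1]
rails [[ 570.3  101.2   20. ]
 [ 595.4 -100.1   20. ]
 [ 588.7 -100.4   20. ]
 [ 563.8   99.9   20. ]
 [ 511.7   94.2   20. ]
 [ 537.7 -107.5   20. ]
 [ 531.2 -107.7   20. ]
 [ 506.5   94.1   20. ]]
blank top [[576.4 -18.6  92. ]
 [578.1 -42.   92. ]
 [535.5 -48.1  92. ]
 [531.3 -24.5  92. ]] [555.4 -33.3  92. ] [23.4 43.  23.9 45.5]
blank top side [[575.8 -38.5  92. ]
 [533.  -42.8  92. ]
 [531.  -19.2  92. ]
 [572.5 -14.6  92. ]]
stop side [[568.  106.7  30. ]
 [505.6  96.3  30. ]]
base side [[ 510.1 -109.8    8. ]
 [ 480.3  117.9    8. ]
 [ 567.   124.7    8. ]]
jar [[534.3 179.3  75. ]]
tin [[463.1 -18.4  28. ]]
case [[660.4 -36.   16. ]]
cork [[ 579.2 -147.3   18. ]]
green [[ 668.3 -139.5   80. ]]
pink [[413.1  52.2  80. ]]
purple [[ 390.5 -100.8   80. ]]
```

>>> drive_tool(moves=[[[15,-27,0],-2.6],[[30,-54,0],-5.2],[[45,-81,0],-7.8],[[60,-108,0],-10.4],[[75,-135,0],-13],[[90,-162,0],-15.6],[[105,-189,0],-18.2],[[120,-216,0],-20.8]], fingers=0, squeeze=40)

```text
time: 0.82
tool_pos: [338.2, 341.6, 253.1]
tcp_rot: [-180.0, -0.0, 137.8]
ft_force: [0.6, 1.1, 0.9]
finger_gap: 0.0
```

Run:
```python
from h import *
np.set_printoptions(precision=1,suppress=True)
t=load('top0');s=load('side0')
def P(l): return np.array(l)/5+[205,130]-0.4
def S(l): return np.array(l)/4+[170,140]-0.4
from scipy.optimize import least_squares
a=P([(180,70)])[0];b=S([(203,196)])[0]
for a,b in [(P([(180,86)]),S([(203,197)])),(P([(164,109)]),S([(192,215)])),(P([(209,107)]),S([(222,206)]))]:
    f=least_squares(lambda X:np.r_[(proj(t,X)-a)[0],(proj(s,X)-b)[0]],[620,60,90])
    w=f.x;e=w[:2]-[549,10];th=np.deg2rad(97.1);ex=np.array([np.cos(th),np.sin(th)]);ey=np.array([-ex[1],ex[0]])
    print(w,'fixture',e@ex,e@ey,w[2],f.fun, np.arctan2(w[2]-40,e@ey+40))
```

```text
[617.4  73.   79.9] fixture 54.101769159579696 -75.71666985098055 79.88519544804167 [ 0.1  0.1 -0.2 -0. ] 2.301112397872777
[611.8  81.1  75. ] fixture 62.754299144136716 -71.07141717243354 75.04422546865155 [-0.9 -0.9  1.2  0.2] 2.2961778741380776
[612.5  63.5  72.8] fixture 45.22211303866864 -69.61126243289914 72.76715514831075 [-0.5 -0.5  0.7  0.1] 2.3056448877002302
```

>>> drive_tool(moves=[[[14,-27,0],-2.6],[[28,-54,0],-5.2],[[42,-81,0],-7.8],[[56,-108,0],-10.4],[[70,-135,0],-13],[[84,-162,0],-15.6],[[98,-189,0],-18.2],[[112,-216,0],-20.8]])

```text
time: 1.48
tool_pos: [450.2, 125.5, 253.1]
tcp_rot: [-180.0, -0.0, 117.0]
ft_force: [-0.5, 0.1, -0.2]
finger_gap: 0.2
```

>>> drive_tool(moves=[[[14,-26,-10],-2.5],[[28,-52,-20],-5],[[42,-78,-30],-7.5],[[56,-104,-40],-10],[[70,-130,-50],-12.5],[[84,-156,-60],-15],[[98,-185,-60],-17.5],[[111,-210,-60],-19.9]])

```text
time: 2.15
tool_pos: [560.6, -84.7, 191.8]
tcp_rot: [-179.9, -0.0, 97.1]
ft_force: [0.6, 0.4, 0.7]
finger_gap: -0.1
```

Run:
```python
from h import *
np.set_printoptions(precision=1,suppress=True)
for n in('top','side'): snap(n,n+'1')
print(r.sense()['tool_pos'],r.sense()['tcp_rot'],r.sense()['joint_pos'])
crop('top1',205,110,365,240,5,'c3');crop('side1',170,80,370,270,4,'c4')
```

```text
[561.8 -86.6 192.6] [-180.     0.1   96.9] [-13.9   4.7  94.7  -0.1  80.7 -20.8]
```

View pics/c4.png

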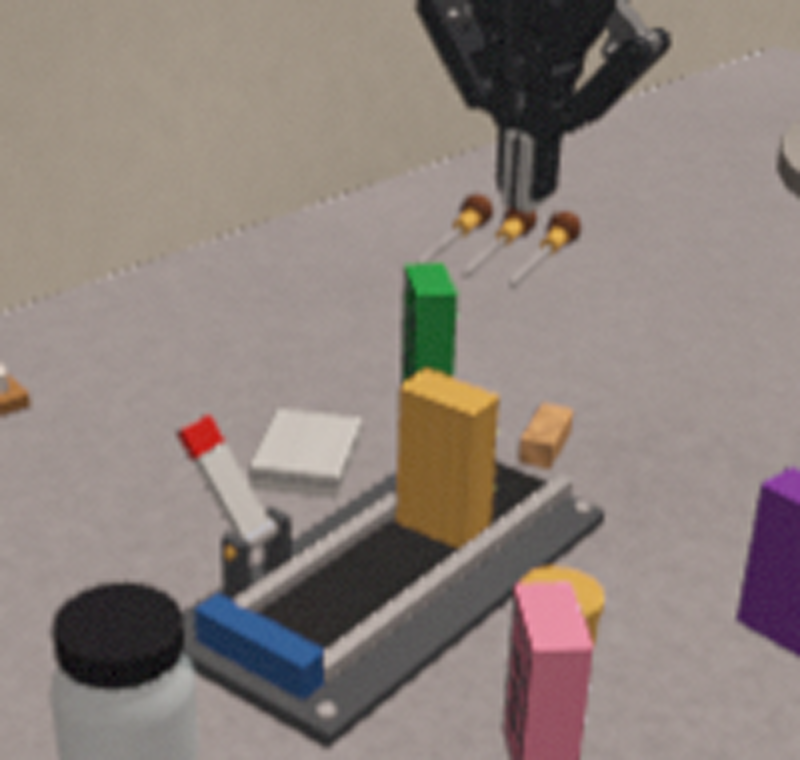

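View pics/c3.png

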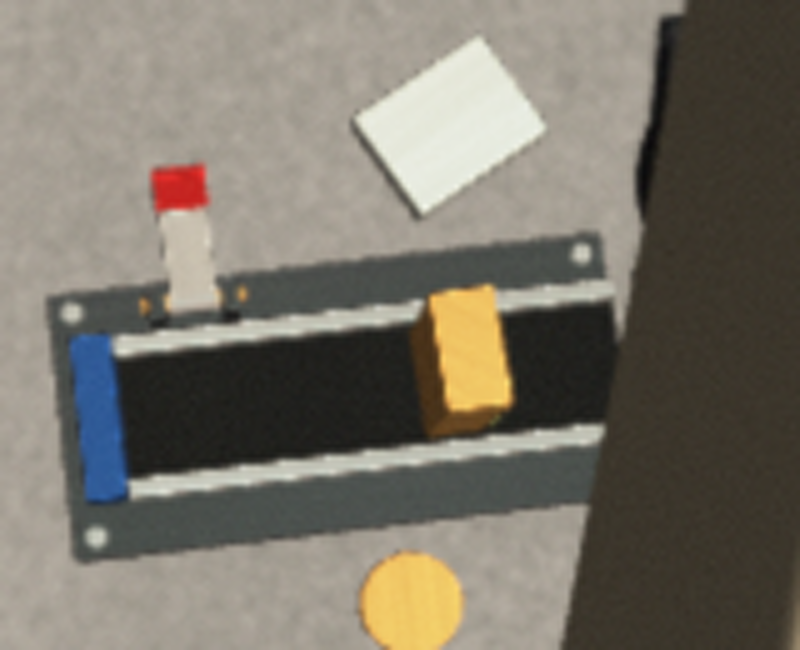

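>>> drive_tool(moves=[[[0,0,-15],0],[[0,0,-30],0],[[0,0,-45],0],[[0,0,-60],0],[[0,0,-75],0],[[0,0,-90],0],[[0,0,-90],0],[[0,0,-90],0]])

```text
time: 2.92
tool_pos: [559.8, -82.3, 102.3]
tcp_rot: [-179.9, -0.1, 97.2]
ft_force: [0.3, 0.5, 0.8]
finger_gap: -0.0
```

Run:
```python
from h import *
np.set_printoptions(precision=1,suppress=True)
s=load('side1')
print(proj(s,[[561.8,-86.6,170.6],[561.8,-86.6,173.6]]))
for n in('wrist','side'): snap(n,n+'2')
print(r.sense()['tool_pos'],r.sense()['ft_force'])
crop('side2',200,110,350,230,5,'c5')
```

```text
[[300.5 130.9]
 [300.6 129.4]]
[561.4 -82.8 104.3] [0.4 0.1 0.3]
```

View pics/c5.png

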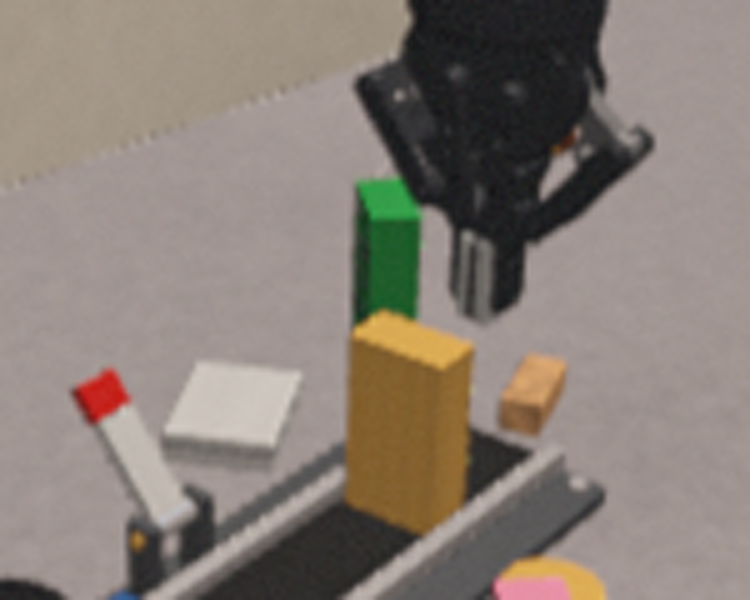

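View pics/wrist2.png

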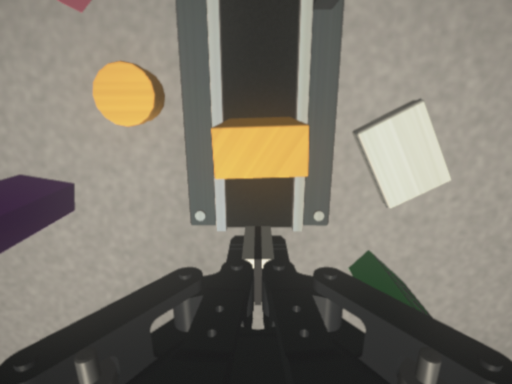

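>>> drive_tool(moves=[[[-1,8,0],0],[[-2,16,0],0],[[-2.5,20,0],0],[[-3,23,0],0],[[-3.2,26,0],0],[[-3.6,29,0],0],[[-4,32,0],0],[[-4.3,35,0],0]])

```text
time: 3.68
tool_pos: [556.8, -47.9, 103.4]
tcp_rot: [180.0, 0.0, 97.2]
ft_force: [0.2, -0.5, 1.3]
finger_gap: 0.6
```

Run:
```python
from h import *
np.set_printoptions(precision=1,suppress=True)
for n in ('side',): snap(n,n+'3')
print(r.sense()['tool_pos'],r.sense()['ft_force'])
crop('side3',200,110,350,230,5,'c6')
```

```text
[556.6 -47.3 103.3] [-0.1 -1.3  0.2]
```

View pics/c6.png

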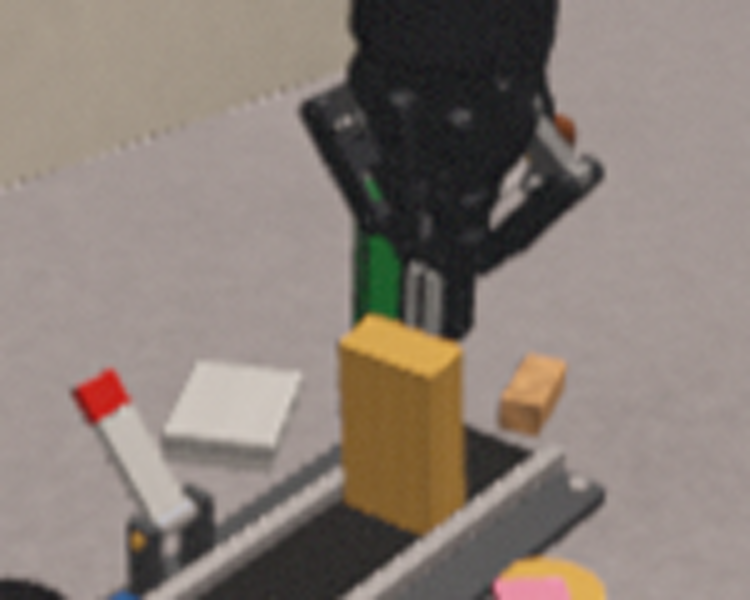

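>>> drive_tool(moves=[[[-0.4,3,0],0],[[-0.8,6,0],0],[[-1.1,9,0],0],[[-1.5,12,0],0],[[-1.9,15,0],0],[[-2.2,18,0],0],[[-2.4,19,0],0],[[-2.4,19,0],0]])

```text
time: 4.4
tool_pos: [554.2, -28.6, 103.2]
tcp_rot: [-180.0, -0.0, 97.2]
ft_force: [0.8, -0.4, 0.3]
finger_gap: 0.1
```

Run:
```python
from h import *
np.set_printoptions(precision=1,suppress=True)
for n in ('side',): snap(n,n+'4')
print(r.sense()['tool_pos'],r.sense()['ft_force'])
crop('side4',200,110,350,230,5,'c7')
```

```text
[554.2 -28.8 103.3] [-0.1 -0.1 -0.6]
```

View pics/c7.png

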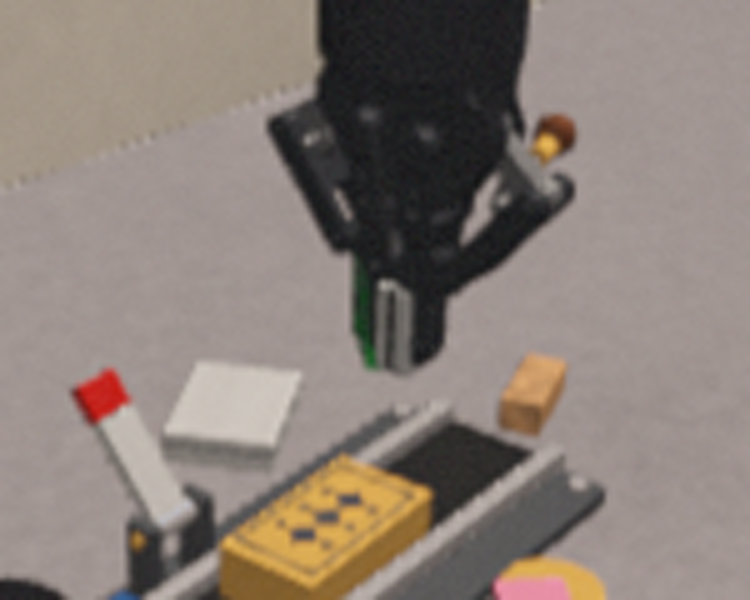

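Run:
```python
from h import *
np.set_printoptions(precision=1,suppress=True)
s=load('side4')
a=onz(s,np.array([(345,457),(434,490),(310,590),(222,543)])/5+[200,110]-.4,36)
e=a[:,:2]-[549,10];th=np.deg2rad(97.1);ex=np.array([np.cos(th),np.sin(th)]);ey=np.array([-ex[1],ex[0]])
print(a,np.c_[e@ex,e@ey])
crop('side4',190,190,310,280,6,'c8')
snap('wrist','wrist4')
```

```text
[[571.8 -13.8  36. ]
 [530.7 -22.6  36. ]
 [516.6  59.4  36. ]
 [560.6  63.3  36. ]] [[-26.5 -19.7]
 [-30.1  22.2]
 [ 53.1  26.1]
 [ 51.4 -18.1]]
```

View pics/wrist4.png

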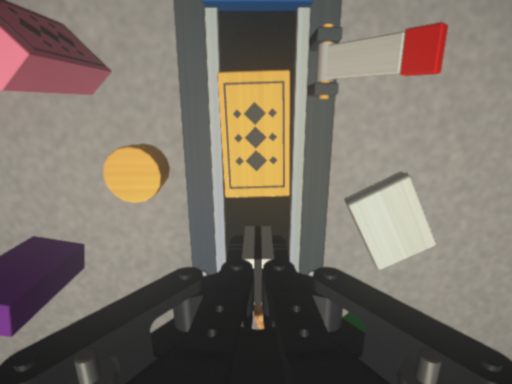

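View pics/c8.png

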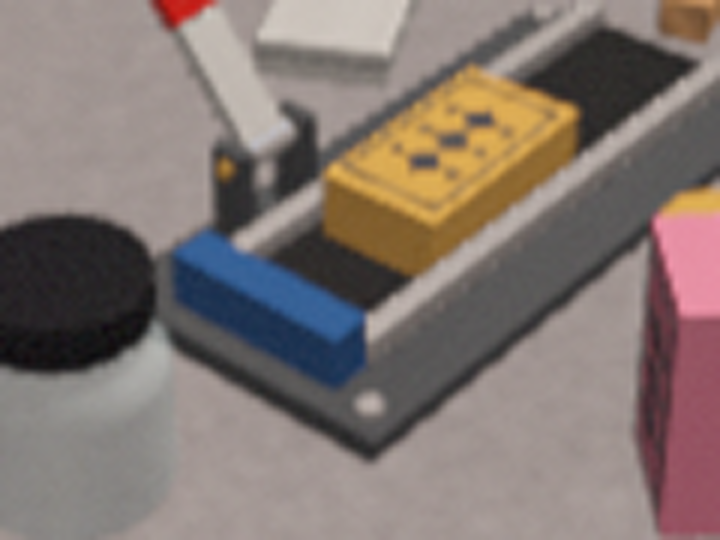

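>>> drive_tool(moves=[[[1.5,-12,0],0],[[3,-25,0],0],[[3,-25,-12],0],[[3,-25,-24],0],[[3,-25,-36],0],[[3,-25,-48],0],[[3,-25,-58],0],[[3,-25,-61],0]])

```text
time: 5.17
tool_pos: [555.3, -53.4, 39.1]
tcp_rot: [-179.8, -0.1, 97.2]
ft_force: [-0.5, 0.1, -0.6]
finger_gap: 0.2
```

Run:
```python
from h import *
np.set_printoptions(precision=1,suppress=True)
snap('side','side5')
print(r.sense()['tool_pos'],r.sense()['ft_force'])
crop('side5',190,140,330,260,5,'c9')
```

```text
[555.5 -53.4  39.5] [-0.4  0.3 -0.2]
```

View pics/c9.png

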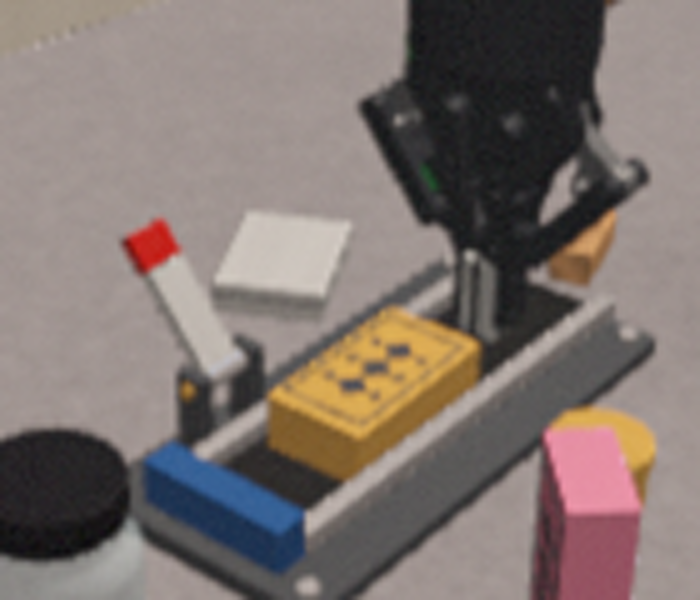

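>>> drive_tool(moves=[[[-0.9,7,0],0],[[-1.7,14,0],0],[[-2.6,21,0],0],[[-3.4,27,0],0],[[-4.1,33,0],0],[[-4.9,39,0],0],[[-5.6,45,0],0],[[-6.3,51,0],0]])

```text
time: 5.88
tool_pos: [551.6, -2.9, 43.1]
tcp_rot: [179.9, 0.1, 97.2]
ft_force: [0.9, -5.8, 1.9]
finger_gap: -0.1
```

>>> drive_tool(moves=[[[-0.3,2,0],0],[[-0.5,4,0],0],[[-0.7,6,0],0],[[-1,8,0],0],[[-1.1,9,0],0],[[-1.2,10,0],0],[[-1.2,10,0],0],[[-1.2,10,0],0]])

```text
time: 6.55
tool_pos: [550.5, 6.7, 43.0]
tcp_rot: [179.9, 0.0, 97.2]
ft_force: [0.0, -4.5, 4.6]
finger_gap: 0.2
```

Run:
```python
from h import *
np.set_printoptions(precision=1,suppress=True)
snap('side','side6');snap('wrist','wrist6')
print(r.sense()['tool_pos'],r.sense()['ft_force'])
crop('side6',190,180,310,270,6,'c10')
```

```text
[550.4   6.8  43. ] [ 1.  -4.6  4.3]
```

View pics/c10.png

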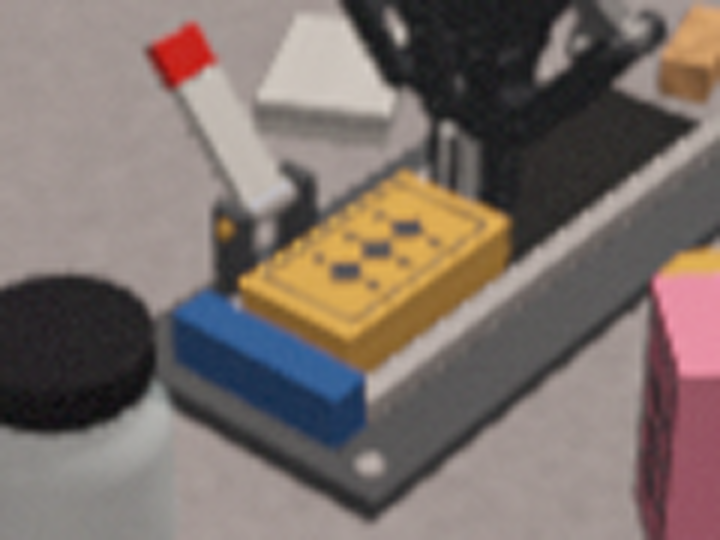

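View pics/wrist6.png

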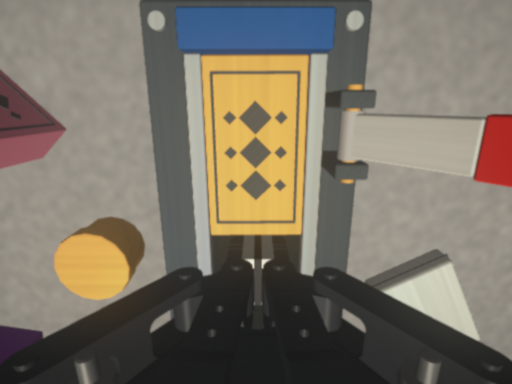

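>>> drive_tool(moves=[[[-0.1,0.5,0],0],[[-0.1,1,0],0],[[-0.2,1.5,0],0],[[-0.2,2,0],0],[[-0.3,2.5,0],0],[[-0.4,3,0],0],[[-0.4,3,0],0],[[-0.4,3,0],0]])

```text
time: 7.32
tool_pos: [550.0, 9.6, 43.0]
tcp_rot: [179.9, 0.0, 97.2]
ft_force: [1.0, -5.9, 4.4]
finger_gap: -0.1
```

>>> drive_tool(moves=[[[-0.1,0.5,0],0],[[-0.1,1,0],0],[[-0.2,1.5,0],0],[[-0.2,2,0],0],[[-0.3,2.5,0],0],[[-0.3,2.5,0],0],[[-0.3,2.5,0],0],[[-0.3,2.5,0],0]])

```text
time: 7.98
tool_pos: [550.0, 9.8, 43.0]
tcp_rot: [179.9, 0.2, 97.2]
ft_force: [2.1, -16.8, 4.2]
finger_gap: 0.2
```

Run:
```python
from h import *
np.set_printoptions(precision=1,suppress=True)
snap('side','side7');snap('wrist','wrist7')
print(r.sense()['tool_pos'],r.sense()['ft_force'])
a=load('wrist7')['pixels'][0:90,130:380,::-1];b=load('side7')['pixels'][200:265,205:305,::-1]
cv2.imwrite('pics/c11.png',np.vstack([cv2.resize(np.asarray(a,np.uint8),(750,270),interpolation=2),cv2.resize(np.asarray(b,np.uint8),(500,325),interpolation=2)[:, :].repeat(1,0) if 0 else cv2.copyMakeBorder(cv2.resize(np.asarray(b,np.uint8),(500,325),interpolation=2),0,0,0,250,0)]))
```

```text
[550.    9.8  43. ] [  1.6 -17.    1.9]
```

View pics/c11.png

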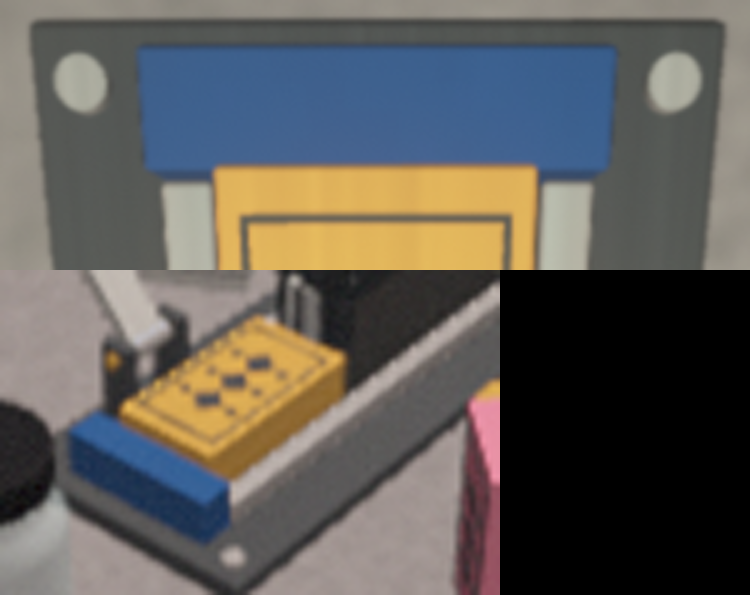

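>>> drive_tool(moves=[[[1,-6,0],0],[[2,-15,0],0],[[2,-15,30],0],[[2,-15,65],0],[[2,-15,100],0],[[2,-15,130],0],[[20,-5,158],0],[[45,8,158],0]])

```text
time: 8.75
tool_pos: [596.7, 20.1, 207.9]
tcp_rot: [179.5, 0.1, 97.1]
ft_force: [1.3, 0.6, 1.6]
finger_gap: -0.2
```

>>> drive_tool(moves=[[[20,20,0],0],[[40,40,0],0],[[62,58,0],0],[[62,58,-25],0],[[62,58,-50],0],[[62,58,-75],0],[[62,58,-95],0],[[62,58,-103],0]])

```text
time: 9.42
tool_pos: [653.2, 78.7, 92.3]
tcp_rot: [-179.6, -0.1, 97.2]
ft_force: [-1.1, 0.4, -1.9]
finger_gap: -0.0
```

Run:
```python
from h import *
np.set_printoptions(precision=1,suppress=True)
snap('side','side8');snap('wrist','wrist8')
print(r.sense()['tool_pos'],r.sense()['ft_force'],r.sense()['tcp_rot'])
crop('side8',130,110,290,260,4,'c12')
```

```text
[654.1  78.6  94.5] [ 0.  -0.7  0. ] [-179.7   -0.1   97.2]
```

View pics/c12.png

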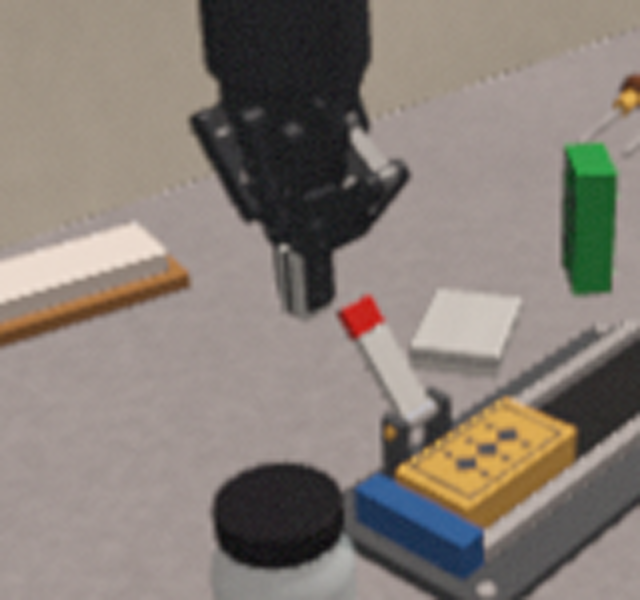

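View pics/wrist8.png

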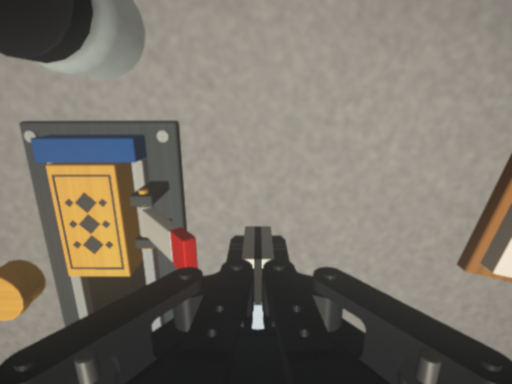

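>>> drive_tool(moves=[[[-10,-1.2,2],0],[[-18,-2.2,2],0],[[-24,-3,2],0],[[-30,-3.7,2],0],[[-35,-4.3,3],0],[[-40,-5,4],0],[[-45,-5.6,5],0],[[-50,-6.2,6],0]])

```text
time: 10.18
tool_pos: [614.2, 73.1, 112.8]
tcp_rot: [178.8, 0.0, 97.2]
ft_force: [10.2, 3.6, 26.1]
finger_gap: 0.1
```

Run:
```python
from h import *
np.set_printoptions(precision=1,suppress=True)
snap('side','side9')
print(r.sense()['tool_pos'],r.sense()['ft_force'],r.sense()['tcp_rot'])
crop('side9',160,110,290,250,4,'c13')
```

```text
[613.6  73.  113.2] [ 8.4  2.9 24.1] [178.9   0.   97.2]
```

View pics/c13.png

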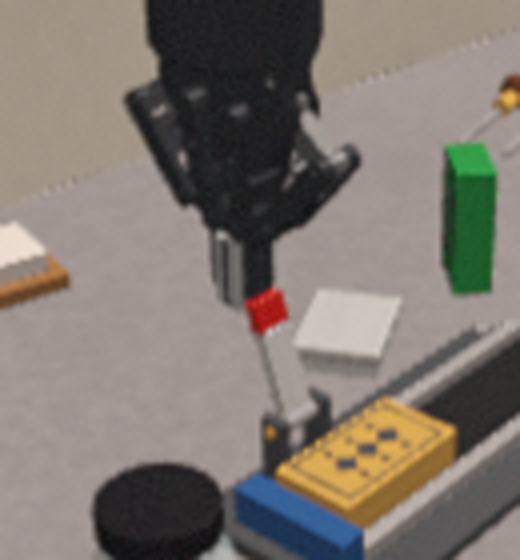

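>>> drive_tool(moves=[[[8,1,4],0],[[14,1.7,8],0],[[22,2.7,8],0],[[30,3.7,5],0],[[34,4.2,0],0],[[34,4.2,-6],0],[[34,4.2,-12],0],[[34,4.2,-12],0]])

```text
time: 10.9
tool_pos: [638.0, 76.4, 87.9]
tcp_rot: [-179.7, -0.0, 97.2]
ft_force: [0.3, -0.2, -0.9]
finger_gap: -0.1
```

Run:
```python
from h import *
np.set_printoptions(precision=1,suppress=True)
snap('side','side10');snap('wrist','wrist10')
print(r.sense()['tool_pos'],r.sense()['ft_force'],r.sense()['tcp_rot'])
crop('side10',160,110,290,250,4,'c14')
```

```text
[639.   76.5  89.9] [-0.8  0.5  0.6] [-179.9   -0.    97.2]
```

View pics/c14.png

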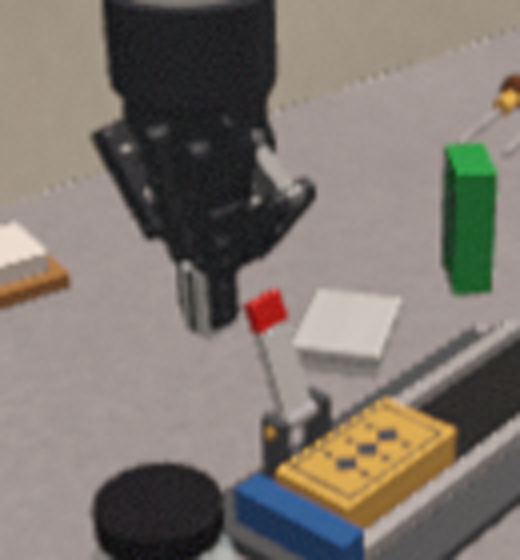

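View pics/wrist10.png

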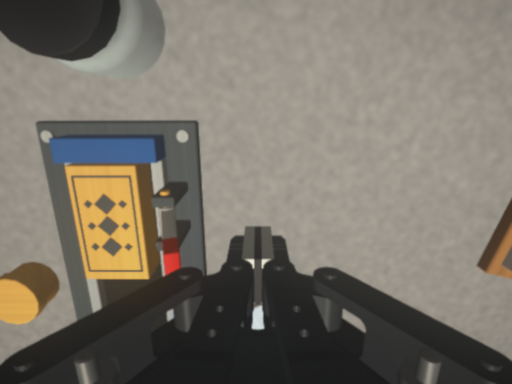

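```bash
cat >> h.py <<'E'
TH=np.deg2rad(97.1);EX=np.array([np.cos(TH),np.sin(TH)]);EY=np.array([-EX[1],EX[0]])
def f2w(x,y,z): return np.r_[np.array([549,10])+x*EX+y*EY,z]
def w2f(p): e=np.array(p[:2])-[549,10]; return np.array([e@EX,e@EY,p[2]])
E
python3 - <<'E'
from h import *
np.set_printoptions(precision=1,suppress=True)
for n in('side8','side10'):
    s=load(n)
    hsv=cv2.cvtColor(np.asarray(s['pixels'],np.uint8),cv2.COLOR_RGB2HSV)
    m=cv2.inRange(hsv,(0,180,80),(4,255,255))|cv2.inRange(hsv,(176,180,80),(180,255,255));m[:, :190]=0;m[:,260:]=0
    ys,xs=np.nonzero(m);print(xs.mean(),ys.mean(),len(xs))
    for a in np.arange(1.4,2.45,.1): print(round(a,2),proj(s,f2w(54.5,-40+55*np.cos(a),40+55*np.sin(a))))
print(w2f(r.sense()['tool_pos']))
E
```

```text
219.83333333333334 188.7962962962963 54
1.4 [[237.4 190.3]]
1.5 [[235.2 189. ]]
1.6 [[233. 188.]]
1.7 [[230.8 187.2]]
1.8 [[228.7 186.7]]
1.9 [[226.6 186.5]]
2.0 [[224.7 186.5]]
2.1 [[222.8 186.8]]
2.2 [[221.2 187.4]]
2.3 [[219.6 188.2]]
2.4 [[218.2 189.3]]
226.05 187.41666666666666 60
1.4 [[237.4 190.3]]
1.5 [[235.2 189. ]]
1.6 [[233. 188.]]
1.7 [[230.8 187.2]]
1.8 [[228.7 186.7]]
1.9 [[226.6 186.5]]
2.0 [[224.7 186.5]]
2.1 [[222.8 186.8]]
2.2 [[221.2 187.4]]
2.3 [[219.6 188.2]]
2.4 [[218.2 189.3]]
[ 54.8 -97.5  89.9]
```

>>> drive_tool(moves=[[[0,0,9],0],[[-7,-0.9,9],0],[[-14,-1.7,9],0],[[-20,-2.5,9],0],[[-25,-3.1,9],0],[[-30,-3.7,9],0],[[-34,-4.2,9],0],[[-38,-4.7,9],0]])

```text
time: 11.67
tool_pos: [601.6, 71.8, 100.4]
tcp_rot: [180.0, 0.0, 97.2]
ft_force: [0.8, 0.6, 1.1]
finger_gap: 0.4
```

Run:
```python
from h import *
np.set_printoptions(precision=1,suppress=True)
snap('side','side11')
print(r.sense()['tool_pos'],r.sense()['ft_force'],r.sense()['tcp_rot'],w2f(r.sense()['tool_pos']))
crop('side11',180,130,280,220,6,'c15')
```

```text
[601.   71.7 100.2] [ 0.   0.9 -0.2] [-180.    -0.    97.2] [ 54.8 -59.2 100.2]
```

View pics/c15.png

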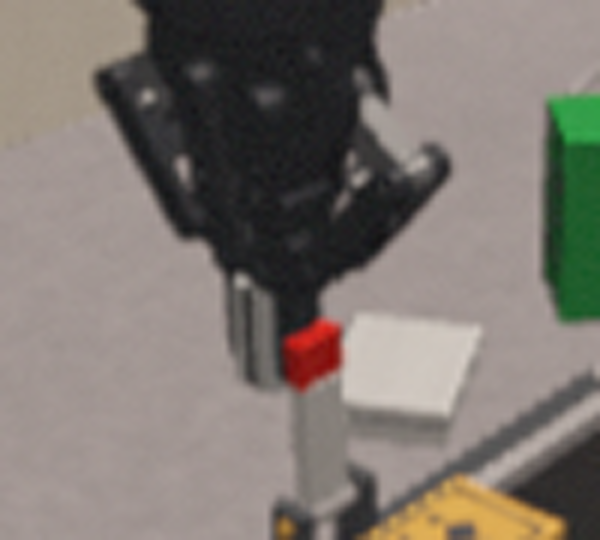

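>>> drive_tool(moves=[[[-8,-1,0],0],[[-16,-2,-1],0],[[-24,-3,-2],0],[[-32,-4,-4],0],[[-39,-4.8,-7],0],[[-46,-5.7,-10],0],[[-52,-6.4,-14],0],[[-57,-7,-18],0]])

```text
time: 12.38
tool_pos: [544.2, 64.7, 81.8]
tcp_rot: [-180.0, -0.0, 97.2]
ft_force: [0.9, 0.1, 1.0]
finger_gap: 0.1
```

Run:
```python
from h import *
np.set_printoptions(precision=1,suppress=True)
snap('side','side12')
print(r.sense()['tool_pos'],r.sense()['ft_force'],r.sense()['tcp_rot'],w2f(r.sense()['tool_pos']))
crop('side12',200,130,300,240,6,'c16')
```

```text
[543.   64.7  80.7] [ 0.1 -0.5 -0.5] [-179.9   -0.    97.2] [55.  -0.8 80.7]
```

View pics/c16.png

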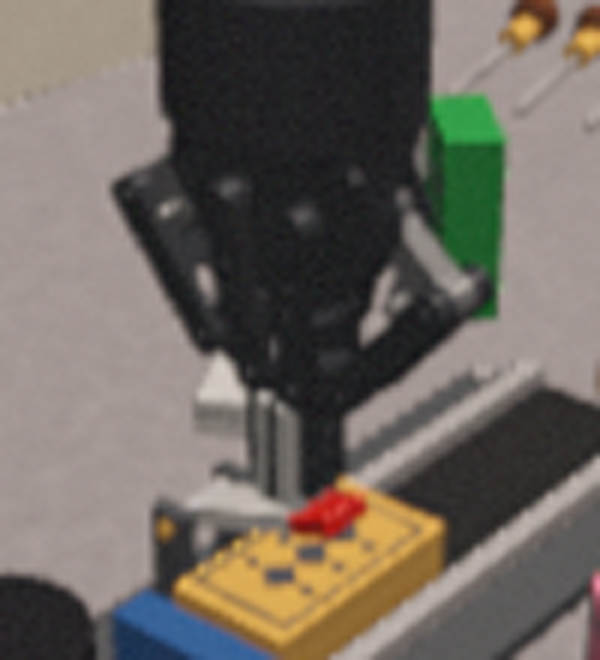

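>>> drive_tool(moves=[[[-2,-0.2,-4],0],[[-3,-0.4,-8],0],[[-3,-0.4,-12],0],[[-3,-0.4,-15],0],[[-3,-0.4,-16.5],0],[[-3,-0.4,-18],0],[[-3,-0.4,-18],0],[[-3,-0.4,-18],0]])

```text
time: 13.1
tool_pos: [542.0, 64.4, 65.3]
tcp_rot: [-179.9, 0.0, 97.2]
ft_force: [-8.9, -0.3, 12.7]
finger_gap: -0.4
```

Run:
```python
from h import *
np.set_printoptions(precision=1,suppress=True)
snap('side','side13')
print(r.sense()['tool_pos'],r.sense()['ft_force'],r.sense()['tcp_rot'],w2f(r.sense()['tool_pos']))
crop('side13',200,130,300,240,6,'c17')
```

```text
[542.   64.4  65.3] [-8.4 -1.4 13.1] [-179.9    0.    97.2] [54.9  0.2 65.3]
```

View pics/c17.png

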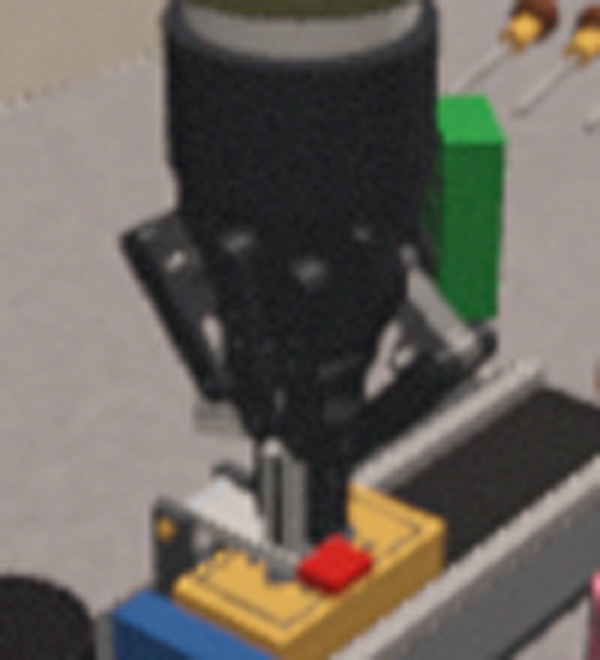

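>>> drive_tool(moves=[[[0,0,5],0],[[0,0,15],0],[[0,0,40],0],[[0,0,70],0],[[0,0,105],0],[[0,0,140],0],[[-20,-20,160],0],[[-45,-45,160],0]])

```text
time: 13.82
tool_pos: [500.5, 19.9, 231.4]
tcp_rot: [179.4, 0.1, 97.3]
ft_force: [0.4, -0.8, 1.2]
finger_gap: 0.1
```

>>> drive_tool(moves=[[[-10,-35,0],0],[[-20,-70,0],0],[[-30,-105,0],0],[[-40,-140,0],0],[[-50,-175,0],0],[[-55,-200,0],0],[[-55,-210,0],0],[[-55,-210,0],0]])

```text
time: 14.48
tool_pos: [441.9, -192.7, 225.0]
tcp_rot: [180.0, 0.1, 97.0]
ft_force: [-0.4, 0.5, 0.7]
finger_gap: 0.1
```

Run:
```python
from h import *
np.set_printoptions(precision=1,suppress=True)
snap('side','side14');snap('top','top14')
print(r.sense()['time'],r.sense()['tool_pos'],r.sense()['ft_force'])
crop('side14',180,160,320,270,5,'c18');crop('top14',150,110,370,250,3,'c19')
def S(l): return None
s=load('side14')
for a in (0,0.1,0.2): print(a,proj(s,f2w(54.5,-40+62*np.cos(a),40+62*np.sin(a))))
```

```text
14.5833 [ 442.3 -190.2  224.6] [-0.1  0.8  0.6]
0 [[259.4 225.3]]
0.1 [[259.3 222.5]]
0.2 [[259.  219.6]]
```

View pics/c18.png

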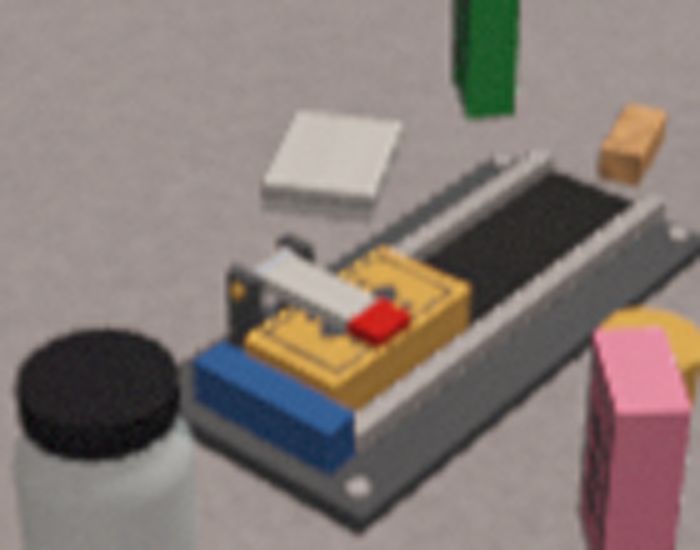

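View pics/c19.png

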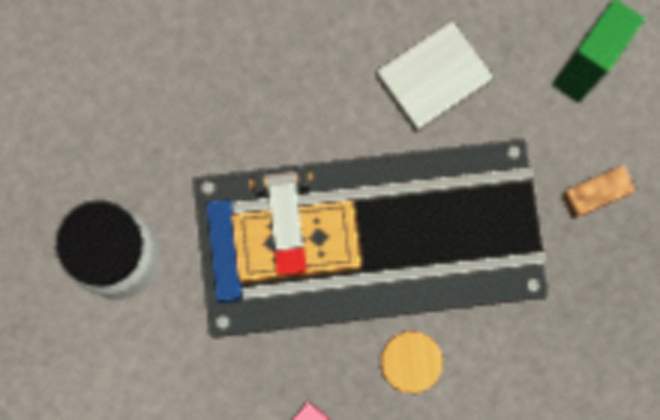

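Run:
```python
from h import *
np.set_printoptions(precision=1,suppress=True)
s=load('side14');t=load('top14');t0=load('top0')
for c in onz(s,np.array([(388,246),(471,284),(338,390),(245,342)])/5+[180,160]-.4,36): print(w2f(c))
for c in onz(t,np.array([(355,199),(361,270),(243,281),(234,212)])/3+[150,110]-.33,36): print('top',w2f(c))
# bystanders image difference
d=cv2.absdiff(np.asarray(t['pixels'],np.uint8),np.asarray(t0['pixels'],np.uint8)).max(2)
for n,(x0,y0,x1,y1) in dict(jar=(165,172,203,212),tin=(274,217,302,245),case=(274,115,316,155),cork=(337,162,364,184)).items(): print(n,(d[y0:y1,x0:x1]>40).sum())
import cv2 as c
crop('top14',215,165,285,215,10,'c20')
```

```text
[ 10.5 -19.3  36. ]
[10.2 21.5 36. ]
[92.4 25.1 36. ]
[ 92.9 -19.2  36. ]
top [  7.6 -22.6  36. ]
top [ 9.4 24.4 36. ]
top [86.5 22.6 36. ]
top [ 87.5 -23.3  36. ]
jar 0
tin 0
case 0
cork 0
```

View pics/c20.png

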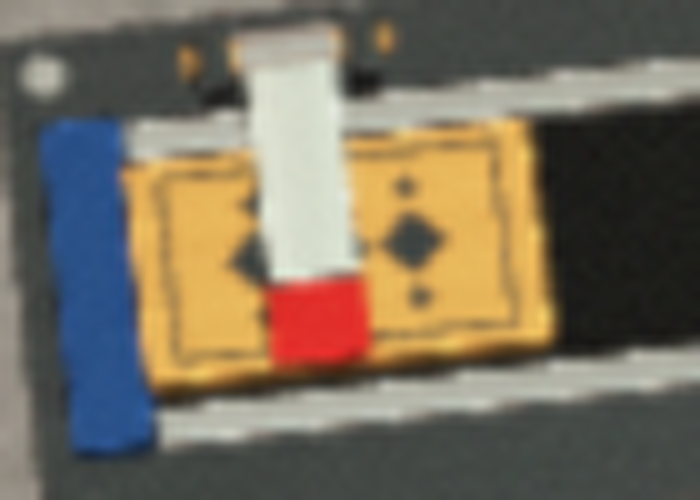

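Run:
```python
from h import *
print(r.hand_in())
```

```text
the job is handed in; nothing more can be done
None
```

I finished the job and handed it in at about 14.6 s of robot time; hand-in gives no verdict, so success rests on my own checks.

**What I did**
- I tipped the blank towards the stop, and it fell flat with the engraved face up.
- I slid it along the rails until the push force rose from about 6 N to 17 N against the stop.
- I swung the keeper over and pressed it down to its end stop with about 13 N. Then I moved the arm well clear.

**One thing went wrong on the way:** the first push on the keeper jammed on the end of its arm, at about 25 N. I backed off, approached lower, and it went over with almost no force.

**Last checks**
- **Blank against the stop:** no gap to the stop is visible and the blank looks square to it. The two cameras differ on the exact position: the leading end measured x = 92–93 mm from the side camera and 86.5–87.5 mm from the top camera. The true stop face is at 90 mm, so that spread is calibration and pixel error; the rise in push force confirms contact.
- **Keeper:** the red tip sits within about 1.5 pixels of where it should appear when fully down.
- **Jar, tin, case and cork:** the top view shows no change from the start at any of the four.
- **Robot:** the wrist force is about zero and the arm touches nothing.

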